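Hold the belt grinder's tension arm down for a belt change

TASK

We are changing the belt on the bench belt grinder. First fold both half-open flaps of the carton well back past upright, so that I can get at the belt packs inside; then push the grinder's sprung tension arm down until it is clearly past the last click of its ratchet, and hold it pressed down there yourself so that the pawl carries nothing while I slip the belt on. Finish while still holding it down, with the flaps still folded back and the loose things on the bench left where they are.

Things in the scene. Friction and masses are not known exactly. Their poses are not given: they have to be found in the camera images.
- carton: Brown cardboard carton, fixed, 270 (its x) by 170 (its y) by 120 mm high, walls 4 mm. Origin: centre of its underside on the bench, z up. Two flaps are hinged on its long top edges, along x at y = +85 and y = -85 mm, 120 mm up. Inside are three white belt packs, tops 80 mm up. Carton and grinder stand side by side, either one on the left.
- flap_plus (a joint): Angle (rad) of the flap on the carton's y = +85 mm edge: 266 mm long, reaching 84 mm from its hinge, 4 mm thick. 0: shut, level; pi/2: upright; more: leaning outwards; stop at 2.8. Starts half open (0.75 to 1.05), leaving a gap of 45 mm or more between the two free edges. Stiff light hinge: it stays where left and swings with under 1 N.
- flap_minus (a joint): The same for the flap on the carton's y = -85 mm edge; it opens the other way (outwards is the carton's -y).
- grinder: Bench belt grinder, belt off, bolted down; about 390 mm long (x -190 to +205), 270 mm wide, 325 high with the arm up. Grey base and upright plate; dark motor on its -y side (top 175 mm up, terminal box 207); four 52 mm wide wheels on its +y side (y 34 to 86 mm); platen and work rest at its +x end. Origin on the bench, inside the base, z up. Its yaw is -1.87 to -1.27: wheels face away from the robot.
- tension_pivot (a point): Pivot of the tension arm on the upright plate, at x = -110, y = +20, z = 205 mm in the grinder's frame; the axis is level, along the grinder's y. From it the arm, a dark steel bar 12 mm thick and 30 mm deep, rises to the front (the grinder's +x), carries a 74 mm wheel on its +y side 145 mm from the pivot and ends in a black rubber grip.
- tension_arm (a joint): Angle (rad) of the tension arm: 0 at its top stop (then sloping up 0.44 rad to the front), growing as its front end is pushed down; bottom stop 0.45. Sprung upward: about 5 N at the grip to start, 11 N near the bottom. Ratchet and pawl click at about 0.15, 0.25 and, last, 0.345; let go, it springs back to the last tooth passed and rests on the pawl. Starts at 0 or on the first tooth (0.15).
- handle_top (a point): Middle of the top face of the arm's rubber grip: 220 mm from the pivot along the arm, 11 mm above the arm's centre line; y = +20 mm in the grinder's frame. The grip is 74 mm long along the arm, 24 wide, 22 thick, free above. The wheel beside the bar spans 108 to 182 mm from the pivot.
- spanner: Bystander: a steel spanner 170 mm long lying on the bench near the robot. Origin at its underside.
- tape_roll: Bystander: a roll of paper tape lying flat, 104 mm across, 25 mm high, on the far side. Origin: centre of its underside.
- screw_jar: Bystander: a glass jar, 64 mm across, 85 mm high, on the far side. Origin: centre of its underside.
- oil_can: Bystander: a can, 60 mm across, 120 mm high, on the far side. Origin: centre of its underside.

How it is judged:
On the way, in this order (a step that is already met when the one before it is completed fails the run):
1. both carton flaps are folded back past upright (value of joint each of flap_plus, flap_minus above 1.75 rad), for 0.2 s.
2. the tension arm is pressed past its last ratchet click and held there by the fingers (value of joint tension_arm above 0.37 rad and contact force between the fingers and tension_arm above 5 N), for 0.3 s.
At the end, for the whole second after the job is handed in: Both flaps stand at more than 1.75 rad (leaning outwards, about 10 degrees past upright); the tension arm is at more than 0.37 rad, past the last click at 0.345, still, and the fingers press on it with more than 5 N: the robot carries it, not the pawl (all of step 1 and all of step 2 and velocity of joint tension_arm between -0.1 and 0.1 rad/s); the arm keeps its last pose, push and grip.
It fails at once if the spanner is shoved (more than 30 mm) (distance of spanner from where it was at the start of the episode above 0.03 m).
It fails at once if the tape roll is shoved (more than 30 mm) (distance of tape_roll from where it was at the start of the episode above 0.03 m).
It fails at once if the screw jar is shoved (more than 30 mm) (distance of screw_jar from where it was at the start of the episode above 0.03 m).
It fails at once if the oil can is shoved (more than 30 mm) (distance of oil_can from where it was at the start of the episode above 0.03 m).
It also fails if it takes over 62 s, if anything falls off the work surface, if the arm or the gripper's body presses on something with over 40 N, if the wrist force passes 120 N, or if a joint passes its speed limit or range.

ROBOT

A 6-joint arm with a two-finger parallel gripper is mounted at the origin on the work surface. World frame = base frame: x ahead of the robot, y to its left, z up, the work surface at z = 0. Lengths are in m, angles in rad, forces in N, time in s.
With the tool pointing down it reaches from about 0.375 to 0.9 m from the base axis. Payload 3.1 kg.
Tool frame: the origin (TCP) lies between the finger pads; the fingertips stand robot.tip_extent ahead of it and the grasp point (between the pads) lies 3 mm ahead of it (robot.tip_extent is the distance from the TCP to the fingertips, in m); z points along the fingers, x is the direction in which the jaws open and shut, and the axes are right-handed (so a half turn about z gives the same grasp; the last joint's range is limited). The gripper opens to 87 mm and grips with 3 to 60 N. Pads are 19 mm wide; open, the fingers measure 117 mm over their backs; the gripper's body (75 mm by 190 mm) begins 51 mm behind the grasp point.
Start: joints at [1.139, 0.527, 1.433, -0, 1.181, -0.178], TCP at [0.156, 0.605, 0.213] pointing down, gripper open.
Joint ranges: [-3.08, 3.08], [-0.75, 2.2], [0.22, 2.44], [-1.43, 4.57], [0, 2.65], [-2.85, 2.85]. Speed limits (rad/s): [2.79, 2.79, 3.14, 3.14, 3.14, 3.14].

INTERFACE

Orientations are given as a unit quaternion [x, y, z, w].
In Python, from rig import robot, cams gives the robot as it stands.
- The arm moves only by the tool carry_out, never from a script. Its argument "steps" is a list of rows, each a list of 3 entries, a list of its own where there are three numbers: the shift along the world's x, y, z in cm, then the turn about the world's z in degrees, then the closure, from 0 (fully open) to 1 (shut). In form: [[[dx, dy, dz], spin, fingers], ...]. A call has 1 to 10 rows; each row shifts and turns the pose as measured when the row begins; what a row does not reach is not made up. A row lasts 1/10 s, in which the tool goes at most 50 mm and 8.59 degrees, less where a joint would pass 70% of its speed; a pose out of reach is approached as far as the arm can. A call with a gripper value outside its range is refused whole. The fingers move at their own pace and stop on an object; "squeeze" is the grip in N (left out, the last holds). Time passes only in rows, so rows that do not move let the fingers close. It gives the time, the measured TCP pose, the force and the opening at its end, in the units of the state.
- robot.get_obs(): the state, without advancing time (a new reading comes with each control period).
- cams.camera(name): name is "scene" or "side" or "wrist"; returns a dict with "pixels" (420x560x3 uint8, red, green, blue), "fx", "fy", "cx", "cy" (pixels), "eye" and "rotation" of the camera in the world. Camera axes: x right, y up, looking along -z (the intrinsics and any distortion apply to the point x, -y, -z); pixel columns grow to the right and rows downward; lengths in m; the calibration is good to about 2 mm. A picture is of the moment at which its call begins. There is no depth.
- robot.hand_in(): hands the job in, once; it reports no verdict.
The state is a dict: "time": time; "q": joint angles; "joint_velocities": joint speeds; "joint_torque": joint torques, N m; "position": TCP position; "tool_rot": TCP orientation; "ft_force": force on the tool from outside, world axes, zero at the start; "moment": the same for the moment, N m; "grip_width": finger opening in m.
Only numpy, scipy, OpenCV 4.12 (cv2) and the standard library are available. Lean on these libraries where they do the work, as an engineer would, in place of code of your own. Each camera call takes 0.05 s, during which the arm holds its last target. There are 200 camera calls.

## Working session

There is one attempt and no reset: what is moved stays moved. The work goes in short steps, Python scripts to look and compute and a tool call to move; the robot and the scene stay as the last step left them, time stands still between calls to the robot, and variables do not carry over. Pictures are saved under pics/ and viewed, about 8 in all and at most 12, crops included, and the job is handed in when it is done.

Besides the shell and the picture viewer there is one more tool, called as a command line: name --argument value ..., lists and objects as JSON in quotes. carry_out: Moves the arm, as the interface text tells. Its arguments: {"type":"object","properties":{"steps":{"type":"array"},"squeeze":{"type":"number"}},"required":["steps"]}

```bash
ls; mkdir -p pics
cat > h.py <<'E'
import numpy as np, cv2
from rig import robot, cams
def shot(name, fn):
    c=cams.camera(name); cv2.imwrite('pics/'+fn+'.png', c['pixels'][:,:,::-1]); 
    np.savez('pics/'+fn+'.npz', **{k:np.array(v) for k,v in c.items()}); return c
def load(fn): return dict(np.load('pics/'+fn+'.npz',allow_pickle=True))
def ray(c,u,v):
    d=np.array([(u-c['cx'])/c['fx'],-(v-c['cy'])/c['fy'],-1.]); R=np.array(c['rotation']); 
    d=R@d; return np.array(c['eye']),d/np.linalg.norm(d)
def onz(c,u,v,z):
    e,d=ray(c,u,v); return e+d*(z-e[2])/d[2]
def proj(c,p):
    q=np.array(c['rotation']).T@(np.array(p)-np.array(c['eye'])); return np.array([c['cx']+c['fx']*q[0]/-q[2], c['cy']-c['fy']*q[1]/-q[2]])
def tri(c1,a,c2,b):
    e1,d1=ray(c1,*a); e2,d2=ray(c2,*b)
    s=np.linalg.lstsq(np.stack([d1,-d2],1),e2-e1,rcond=None)[0]
    p,q=e1+d1*s[0],e2+d2*s[1]; return (p+q)/2,np.linalg.norm(p-q)
E
python3 - <<'E'
from h import *
for n in ('scene','side'):
    c=shot(n,n+'0'); print(n,{k:np.round(v,3).tolist() for k,v in c.items() if k!='pixels'})
print(robot.get_obs(), robot.tip_extent)
a=cv2.imread('pics/scene0.png')
E
```

```text
pics
scene {'fx': 397.585, 'fy': 397.585, 'cx': 283.573, 'cy': 203.642, 'eye': [1.224, 0.292, 0.879], 'rotation': [0.219, 0.314, 0.771, 0.509]}
side {'fx': 395.908, 'fy': 395.908, 'cx': 286.858, 'cy': 211.993, 'eye': [0.354, -0.513, 0.802], 'rotation': [0.37, -0.07, -0.188, 0.907]}
{'time': 0.1, 'q': array([ 1.13950654e+00,  5.28371916e-01,  1.43376246e+00, -1.90136164e-06,
        1.18142268e+00, -1.78492508e-01]), 'joint_velocities': array([ 0.00049841, -0.00217349, -0.00304182,  0.00093047,  0.00045407,
       -0.00068465]), 'joint_torque': array([ 4.85938926e-05, -4.40983915e+01, -1.77150106e+01,  6.34604436e-02,
        5.34234673e-02, -3.69483405e-05]), 'position': array([0.15600011, 0.60451751, 0.21207403]), 'tool_rot': array([ 7.90604642e-01,  6.12326167e-01, -8.70570407e-04,  4.54781003e-04]), 'ft_force': array([-0.64451591, -0.39635113, -0.12304427]), 'moment': array([0.05182031, 0.02330517, 0.03218744]), 'grip_width': 0.08702898456788728} 0.022
```

View pics/scene0.png

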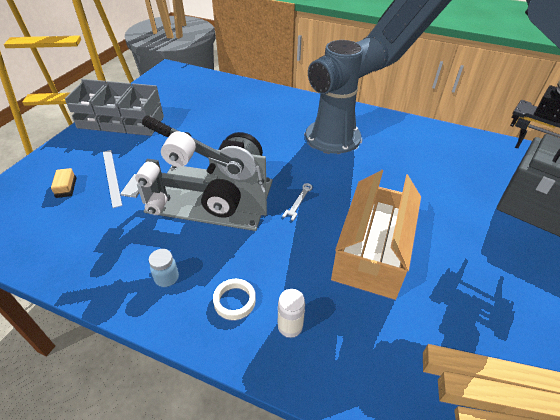

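View pics/side0.png

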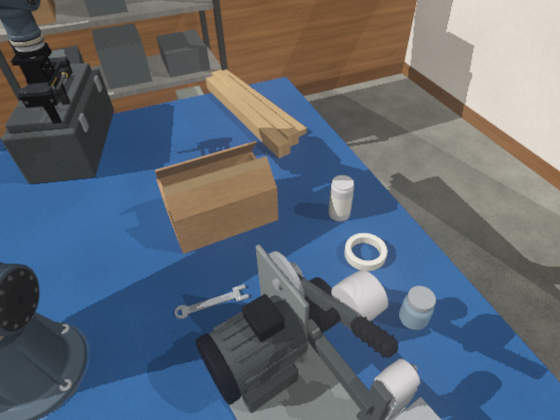

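The scene view shows the carton at about (375,240), on the robot's left, and the grinder at about (200,180) on its right, with the grip at (155,127). In the side view the carton is at about (218,200) and the grip at (375,335). I'll enlarge both.

```bash
sed -i "s/R=np.array(c\['rotation'\])/R=Rm(c)/; s/np.array(c\['rotation'\]).T@/Rm(c).T@/" h.py; sed -i '2a from scipy.spatial.transform import Rotation as Ro\ndef Rm(c): return Ro.from_quat(c["rotation"]).as_matrix()' h.py
python3 - <<'E'
from h import *
s=load('scene0');d=load('side0')
print('base proj',proj(s,[0,0,0]),proj(d,[0,0,0]))
S=cv2.imread('pics/scene0.png');D=cv2.imread('pics/side0.png')
def crop(I,x,y,w,h,k):
    J=cv2.resize(I[y:y+h,x:x+w],None,fx=k,fy=k,interpolation=cv2.INTER_CUBIC)
    for i in range(0,w,20): cv2.line(J,(i*k,0),(i*k,6),(0,0,255),1); cv2.putText(J,str(x+i),(i*k,16),0,.35,(0,255,255),1)
    for i in range(0,h,20): cv2.line(J,(0,i*k),(6,i*k),(0,0,255),1); cv2.putText(J,str(y+i),(8,i*k+4),0,.35,(0,255,255),1)
    return J
A=np.hstack([crop(S,325,160,100,150,4),crop(D,145,140,100,150,4)[:, :0]])
A=np.hstack([crop(S,325,160,100,145,4),crop(S,115,105,100,145,4)])
cv2.imwrite('pics/cropA.png',A)
B=np.vstack([crop(D,145,135,145,120,4)[:,:],])
C=crop(D,245,235,155,120,4)
B=cv2.resize(crop(D,145,135,145,120,4),(400,331));C2=crop(D,240,240,160,120,4)
cv2.imwrite('pics/cropB.png',crop(D,145,135,265,225,3)[:600])
E
```

```text
base proj [333.14683362 136.84401551] [ 34.28408492 370.43255611]
```

View pics/cropA.png

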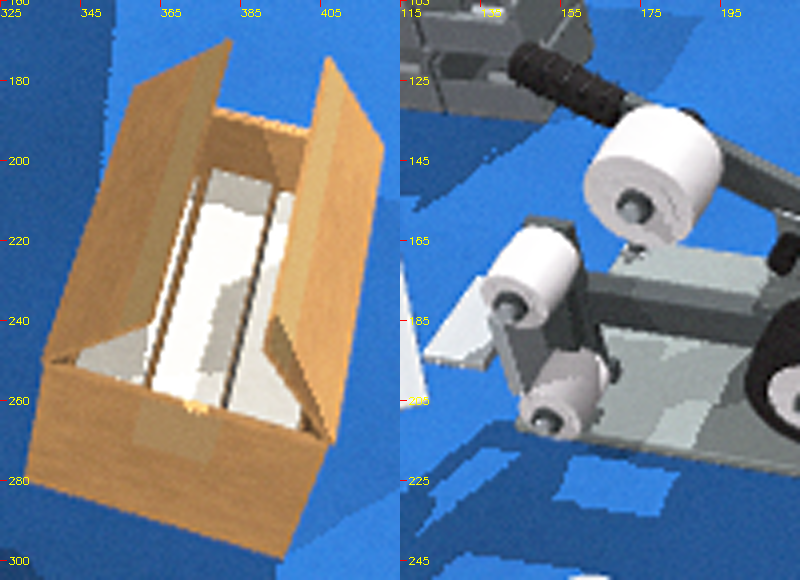

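View pics/cropB.png

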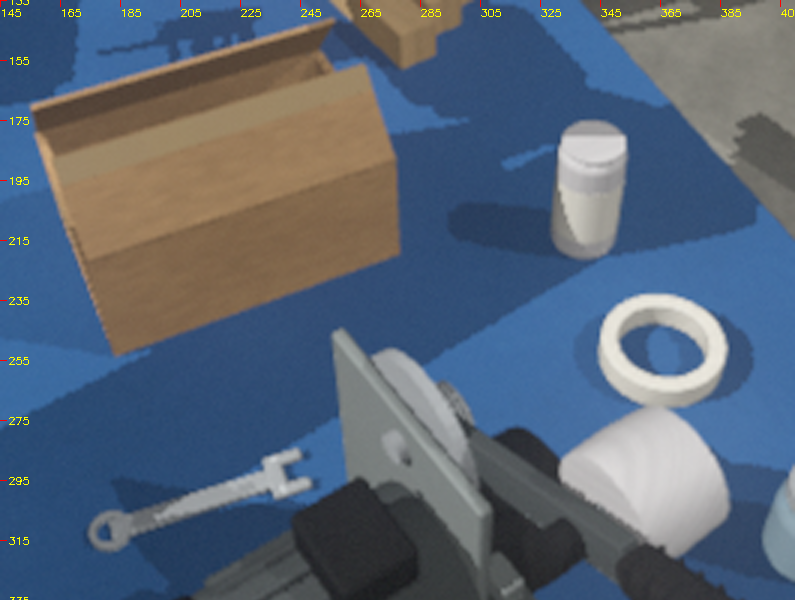

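Run:
```python
from h import *
s=load('scene0');d=load('side0');np.set_printoptions(precision=4,suppress=True)
for n,p in dict(nearL=(336,250.5),nearR=(407,270)).items(): print('top',n,onz(s,*p,.12))
for n,p in dict(nearL=(332,280),nearR=(395.5,299)).items(): print('bot',n,onz(s,*p,0))
for n,p in dict(l=(173.3,221),r=(276.7,187.3)).items(): print('side top',n,onz(d,*p,.12))
for n,p in dict(l=(183.3,253),r=(278.3,219.3)).items(): print('side bot',n,onz(d,*p,0))
print('hinge- near',tri(s,(336,250.5),d,(276.7,187.3)),'far',tri(s,(358.5,182),d,(173.3,221)))
print('free- near',tri(s,(362.5,240),d,(267.7,157.3)),'far',tri(s,(383,170),d,(163.3,195.7)))
print('free+ near',tri(s,(391.5,240),d,(256,141.3)),'far',tri(s,(406,174),d,(155.7,170.3)))
print('grip end',tri(s,(145,119.5),d,(391,346)),'inner',tri(s,(169,130),d,(354,322)))
# plate top corners: side near-left top and top-right
for n,a in dict(spannerjaw=(246,292),ring=(181,312)).items(): print(n,onz(d,*a,0.005))
for n,a in dict(a=(305,186),b=(288,215)).items(): print(n,onz(s,*a,0.005))
print('tape',onz(s,234,299,.0),'jar',onz(s,164,282,0),'can',onz(s,291,332,0))
```

```text
top nearL [0.6142 0.1893 0.12  ]
top nearR [0.6031 0.3589 0.12  ]
bot nearL [0.6163 0.1929 0.    ]
bot nearR [0.6069 0.3589 0.    ]
side top l [0.3502 0.1807 0.12  ]
side top r [0.6181 0.1913 0.12  ]
side bot l [0.3496 0.1798 0.    ]
side bot r [0.6189 0.1912 0.    ]
hinge- near (array([0.6168, 0.1893, 0.1226]), np.float64(0.0011910333323090659)) far (array([0.3511, 0.1753, 0.1236]), np.float64(0.003130985202825836))
free- near (array([0.6142, 0.2427, 0.183 ]), np.float64(0.005285993686764926)) far (array([0.3418, 0.2277, 0.1714]), np.float64(0.014727102099733026))
free+ near (array([0.6037, 0.3022, 0.1979]), np.float64(0.009617554343137482)) far (array([0.3465, 0.2934, 0.1902]), np.float64(0.0005171484254972174))
grip end (array([ 0.5631, -0.3514,  0.3159]), np.float64(0.0010272819658721176)) inner (array([ 0.5472, -0.2939,  0.2913]), np.float64(0.005204626086863557))
spannerjaw [0.459  0.0007 0.005 ]
ring [0.3068 0.0096 0.005 ]
a [0.3065 0.0008 0.005 ]
b [ 0.4493 -0.0007  0.005 ]
tape [ 0.769  -0.0167 -0.    ] jar [ 0.7962 -0.2068  0.    ] can [0.7948 0.1484 0.    ]
```

Run:
```python
from h import *
s=load('scene0');d=load('side0');np.set_printoptions(precision=4,suppress=True)
u=np.array([np.cos(.04),np.sin(.04),0]);C=np.array([.6170,.1905,.12])  # hinge- near end
v=np.array([-u[1],u[0],0])
def pl(c,p,off):
    e,r=ray(c,*p); t=((C+u*off-e)@u)/(r@u); q=e+r*t; w=q-C
    return q,'lat %.3f h %.3f'%(w@v,w[2]),'r- %.3f'%np.hypot(w@v,w[2]),'ang- %.2f'%np.arctan2(w[2],w@v),'r+ %.3f'%np.hypot(.17-w@v,w[2]),'ang+ %.2f'%np.arctan2(w[2],.17-w@v)
print('f- scene near',pl(s,(362.5,240),0));print('f- scene far',pl(s,(383,170),-.266))
print('f- side near',pl(d,(267.7,157.3),0));print('f- side far',pl(d,(163.3,195.7),-.266))
print('f+ scene near',pl(s,(391.5,240),0));print('f+ scene far',pl(s,(406,174),-.266))
print('f+ side near',pl(d,(256,141.3),0));print('f+ side far',pl(d,(155.7,170.3),-.266))
```

```text
f- scene near (array([0.6148, 0.2446, 0.1869]), 'lat 0.054 h 0.067', 'r- 0.086', 'ang- 0.89', 'r+ 0.134', 'ang+ 0.52')
f- scene far (array([0.3491, 0.2325, 0.1851]), 'lat 0.053 h 0.065', 'r- 0.084', 'ang- 0.89', 'r+ 0.134', 'ang+ 0.51')
f- side near (array([0.6151, 0.239 , 0.1834]), 'lat 0.049 h 0.063', 'r- 0.080', 'ang- 0.92', 'r+ 0.137', 'ang+ 0.48')
f- side far (array([0.3443, 0.3535, 0.0548]), 'lat 0.174 h -0.065', 'r- 0.186', 'ang- -0.36', 'r+ 0.065', 'ang+ -1.63')
f+ scene near (array([0.6124, 0.3048, 0.2131]), 'lat 0.114 h 0.093', 'r- 0.147', 'ang- 0.68', 'r+ 0.108', 'ang+ 1.03')
f+ scene far (array([0.3467, 0.2932, 0.19  ]), 'lat 0.113 h 0.070', 'r- 0.133', 'ang- 0.55', 'r+ 0.090', 'ang+ 0.89')
f+ side near (array([0.6119, 0.3168, 0.1821]), 'lat 0.126 h 0.062', 'r- 0.141', 'ang- 0.46', 'r+ 0.076', 'ang+ 0.96')
f+ side far (array([0.3463, 0.3022, 0.1838]), 'lat 0.122 h 0.064', 'r- 0.138', 'ang- 0.48', 'r+ 0.080', 'ang+ 0.93')
```

carry_out --steps '[[[0,0,5],0,1],[[0,0,5],0,1],[[0,0,5],0,1],[[0,0,4],0,1]]' --squeeze 10

```text
time: 0.5
position: [0.153, 0.5975, 0.3966]
tool_rot: [0.791, 0.612, -0.012, 0.007]
ft_force: [0.4, 0.2, -0.4]
grip_width: 0.063
```

carry_out --steps '[[[3.4,-3.5,0],0,1],[[3.4,-3.5,0],0,1],[[3.4,-3.5,0],0,1],[[3.4,-3.5,0],0,1],[[3.4,-3.5,0],0,1],[[3.4,-3.5,0],0,1],[[3.4,-3.5,0],0,1],[[3.4,-3.5,0],0,1],[[3.2,-3.4,0],0,1]]'

```text
time: 1.4
position: [0.4596, 0.2789, 0.4026]
tool_rot: [0.786, 0.618, -0.006, 0.002]
ft_force: [0.1, 1.3, 0.1]
grip_width: 0.001
```

carry_out --steps '[[[2,-0.9,-4],0,1],[[0,0,-5],0,1],[[0,0,-3],0,1],[[0,0,0],0,1]]'

```text
time: 1.8
position: [0.4858, 0.2625, 0.2792]
tool_rot: [0.79, 0.613, -0.004, 0.004]
ft_force: [0.2, -0.0, 0.2]
grip_width: 0.0007
```

Run:
```python
from h import *
c=shot('wrist','w1'); o=robot.get_obs(); print(o['position'],o['ft_force'],o['grip_width'])
print('eye',c['eye'])
for n,p in dict(tip=o['position']-[0,0,.022],fm=(.481,.238,.186),fp=(.478,.302,.186),gapc=(.480,.270,.186)).items(): print(n,proj(c,p))
```

```text
[0.48686186 0.26301504 0.28127088] [ 0.7368075  -1.04262395 -0.03795896] 0.0008445028363377147
eye [0.41168117 0.28491347 0.45086348]
tip [278.19651941 244.61485101]
fm [246.12323718 208.94544349]
fp [326.64336635 185.352347  ]
gapc [286.1079937  197.89124392]
```

View pics/w1.png

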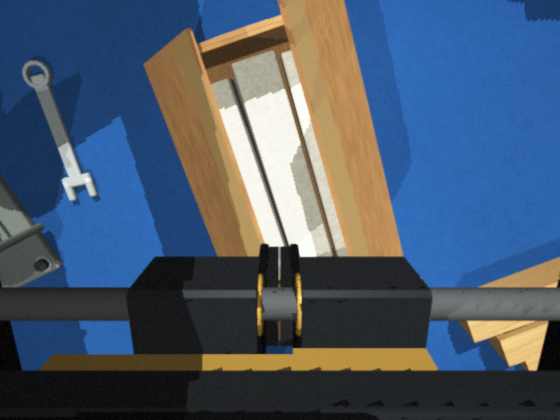

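The wrist view confirms the gap: the flap edges run through about (248,209) and (328,187), as predicted, so the fingers go straight in at its centre.

carry_out --steps '[[[-0.7,0.7,0],0,1],[[0,0,-3],0,1],[[0,0,-3],0,1],[[0,0,-3],0,1],[[0,0,-1.2],0,1],[[0,0,0],0,1]]'

```text
time: 2.45
position: [0.4852, 0.278, 0.1904]
tool_rot: [0.788, 0.615, 0.011, 0.008]
ft_force: [0.1, 1.1, 1.4]
grip_width: 0.0002
```

carry_out --steps '[[[0,-1,-1],0,1],[[0,-2,0],0,1],[[0,-2,0],0,1],[[0,-2,0],0,1],[[0,-2,0],0,1],[[0,-2,0],0,1],[[0,-2,0],0,1],[[0,-1,0],0,1],[[0,0,0],0,1]]'

```text
time: 3.35
position: [0.4935, 0.1329, 0.1923]
tool_rot: [0.787, 0.616, 0.023, 0.015]
ft_force: [-0.5, 1.0, 0.4]
grip_width: 0.0006
```

carry_out --steps '[[[-0.3,4,0],0,1],[[-0.3,4,-0.5],0,1],[[-0.3,4,-0.5],0,1],[[0,1,0],0,1],[[0,2,0],0,1],[[0,2,0],0,1],[[0,2,0],0,1]]'

```text
time: 4.05
position: [0.4868, 0.3299, 0.1859]
tool_rot: [0.789, 0.614, 0.027, 0.017]
ft_force: [0.1, 0.2, -0.2]
grip_width: 0.0005
```

carry_out --steps '[[[0,2,0],0,1],[[0,2,0],0,1],[[0,2,0],0,1],[[0,1,0],0,1],[[0,0,0],0,1]]'

```text
time: 4.55
position: [0.4866, 0.4063, 0.1876]
tool_rot: [0.787, 0.616, 0.029, 0.017]
ft_force: [-0.3, -0.6, -0.0]
grip_width: 0.0004
```

carry_out --steps '[[[0,-2,0],0,1],[[0,-4,0],0,1],[[0,-2,4],0,1],[[0,0,5],0,1],[[0,0,5],0,1],[[0,0,5],0,1],[[0,0,4],0,1]]'

```text
time: 5.25
position: [0.4786, 0.3139, 0.4162]
tool_rot: [0.788, 0.615, 0.017, 0.016]
ft_force: [0.6, 0.3, -0.8]
grip_width: 0.0006
```

Run:
```python
from h import *
S=shot('scene','scene1')['pixels'];D=shot('side','side1')['pixels']
f=lambda I,x,y,w,h,k: cv2.resize(I[y:y+h,x:x+w,::-1],(400,500))
cv2.imwrite('pics/c1.png',np.hstack([f(S,310,150,128,160,3),f(D,130,120,160,200,3)]))
```

```text
(no output)
```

View pics/c1.png

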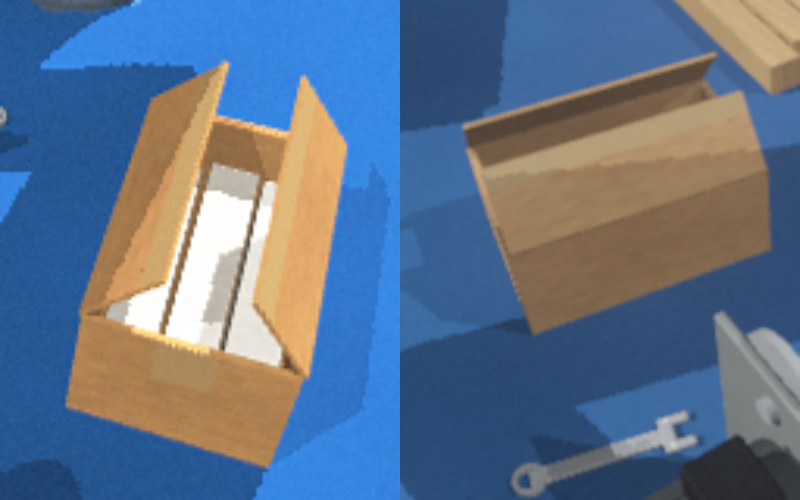

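Run:
```python
from h import *
s0=load('scene0');s=load('scene1');print(robot.get_obs()['position'],proj(s,robot.get_obs()['position']),proj(s0,[.156,.605,.213]),s['eye']-s0['eye'])
df=np.abs(s['pixels'].astype(int)-s0['pixels']).sum(2)
A=np.hstack([s['pixels'][:,:,::-1][:320,160:],np.repeat(np.clip(df,0,255)[:320,160:,None],3,2).astype(np.uint8)])
cv2.imwrite('pics/d1.png',A)
```

```text
[0.48135958 0.31518714 0.4207736 ] [431.50282434 130.05255878] [534.58267052 156.23098679] [0. 0. 0.]
```

View pics/d1.png

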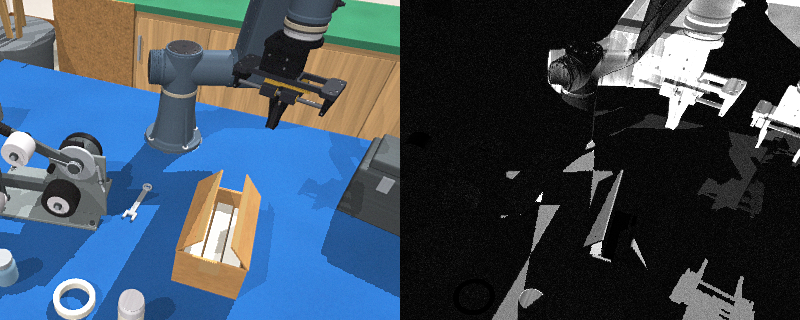

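The picture shows both flaps unmoved, with the left free edge still at about (363,241), so the fingers probably rode over them. I'll go in deeper and look mid-push.

carry_out --steps '[[[0,-4,-4],0,1],[[0,0,-5],0,1],[[0,0,-5],0,1],[[0,0,-4],0,1],[[0,0,0],0,1]]'

```text
time: 5.85
position: [0.4802, 0.2701, 0.2402]
tool_rot: [0.789, 0.614, 0.027, 0.02]
ft_force: [-0.0, 0.2, -0.8]
grip_width: 0.0006
```

```bash
python3 -c "
from h import *
o=robot.get_obs();print(o['position'],Ro.from_quat(o['tool_rot']).as_matrix().round(3),o['ft_force'],o['grip_width'],o['joint_velocities'].round(3))"
```

```text
[0.48017035 0.27007884 0.24019808] [[ 0.244  0.967  0.068]
 [ 0.969 -0.245  0.001]
 [ 0.017  0.065 -0.998]] [-0.01009161  0.18629554 -0.79691264] 0.0006186934842357517 [-0.009 -0.053 -0.052 -0.003  0.013 -0.004]
```

carry_out --steps '[[[0,0,-4],0,1],[[0,0,-3],0,1],[[0,0,-0.7],0,1],[[0,0,0],0,1]]'

```text
time: 6.25
position: [0.4837, 0.2694, 0.1664]
tool_rot: [0.789, 0.613, 0.03, 0.022]
ft_force: [-0.1, 0.4, -0.1]
grip_width: 0.0008
```

carry_out --steps '[[[0,-2,0],0,1],[[0,-2,0],0,1],[[0,-2,0],0,1],[[0,0,0],0,1]]'

```text
time: 6.65
position: [0.4907, 0.2108, 0.1763]
tool_rot: [0.788, 0.614, 0.039, 0.025]
ft_force: [0.4, -0.1, 0.5]
grip_width: 0.0004
```

Run:
```python
from h import *
S=shot('scene','scene2')['pixels'];D=shot('side','side2')['pixels']
print(robot.get_obs()['position'])
cv2.imwrite('pics/c2.png',np.hstack([cv2.resize(S[60:310,260:460,::-1],(400,500)),cv2.resize(D[60:310,100:300,::-1],(400,500))]))
```

```text
[0.49091355 0.21234482 0.1760742 ]
```

View pics/c2.png

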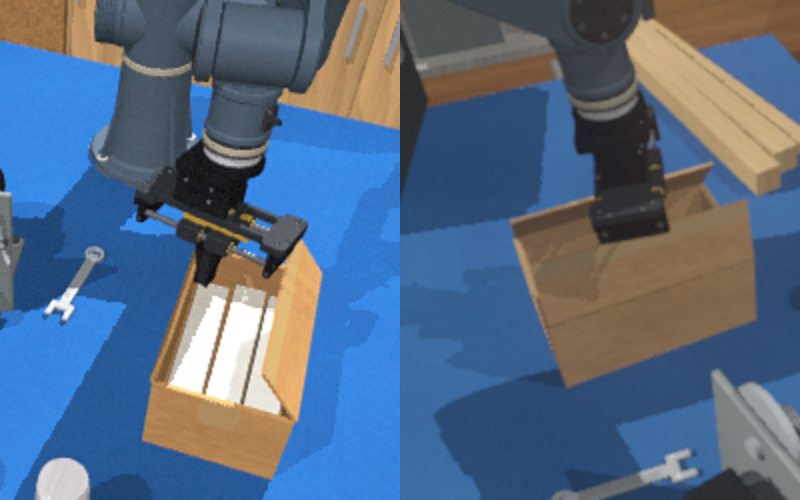

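Now the minus flap follows the finger and is nearly upright. Continuing outwards.

carry_out --steps '[[[-0.2,-2,-0.2],0,1],[[-0.2,-2,-0.2],0,1],[[-0.2,-2,-0.2],0,1],[[-0.2,-1,-0.2],0,1],[[0,0,0],0,1]]'

```text
time: 7.25
position: [0.4871, 0.1464, 0.1728]
tool_rot: [0.786, 0.616, 0.046, 0.027]
ft_force: [0.2, 0.1, 0.6]
grip_width: 0.0004
```

Run:
```python
from h import *
S=shot('scene','scene3');D=shot('side','side3')
print(robot.get_obs()['position'])
```

```text
[0.48753598 0.1471079  0.17292708]
```

carry_out --steps '[[[0,2,0],0,1],[[-0.2,3,-0.2],0,1],[[-0.2,2.5,-0.2],0,1],[[0,0,0],0,1]]'

```text
time: 7.75
position: [0.4849, 0.2274, 0.1699]
tool_rot: [0.785, 0.616, 0.048, 0.028]
ft_force: [0.5, -0.3, 0.2]
grip_width: 0.0003
```

Run:
```python
from h import *
D=shot('side','side4');S=shot('scene','scene4')
print(robot.get_obs()['position'])
f=lambda n,x,y:cv2.resize(load(n)['pixels'][y:y+200,x:x+200,::-1],(400,300),interpolation=cv2.INTER_AREA)
cv2.imwrite('pics/c4.png',np.vstack([np.hstack([f('scene3',270,110),f('side3',110,60)]),np.hstack([f('scene4',270,110),f('side4',110,60)])]))
```

```text
[0.48495067 0.22531488 0.16983332]
```

View pics/c4.png

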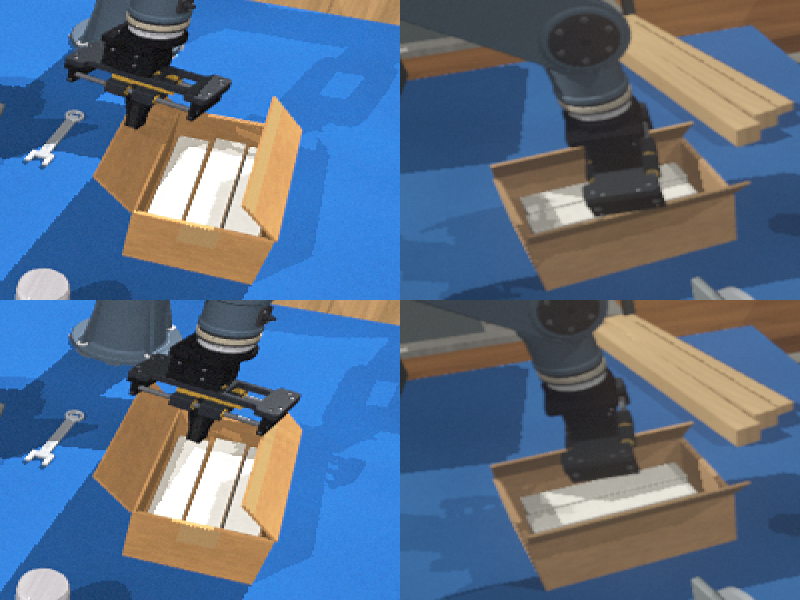

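The minus flap is well back and stays there after I withdrew. Now the plus flap, with the fingers kept low.

carry_out --steps '[[[0,3,-0.2],0,1],[[0,2,-0.2],0,1],[[0,2,-0.2],0,1],[[0,2,-0.2],0,1],[[0,2,-0.2],0,1],[[0,2,-0.1],0,1],[[0,2,0],0,1],[[0,0,0],0,1]]'

```text
time: 8.65
position: [0.4871, 0.3718, 0.1594]
tool_rot: [0.788, 0.614, 0.045, 0.031]
ft_force: [0.5, 0.0, 0.2]
grip_width: 0.0003
```

carry_out --steps '[[[0,1.5,0.5],0,1],[[0,0,0],0,1],[[0,-3,0.5],0,1],[[0,-4,0.5],0,1],[[0,-2,2],0,1],[[0,0,4],0,1],[[0,0,5],0,1],[[0,0,5],0,1],[[0,0,5],0,1],[[0,0,3],0,1]]'

```text
time: 9.65
position: [0.4792, 0.2741, 0.413]
tool_rot: [0.791, 0.611, 0.031, 0.031]
ft_force: [0.6, -0.2, -0.1]
grip_width: 0.0003
```

Run:
```python
from h import *
D=shot('side','side5');S=shot('scene','scene5');o=robot.get_obs()
print(o['position'],Ro.from_quat(o['tool_rot']).as_matrix().round(3))
f=lambda n,x,y,w:cv2.resize(load(n)['pixels'][y:y+w,x:x+w,::-1],(400,400),interpolation=cv2.INTER_CUBIC)
cv2.imwrite('pics/c5.png',np.vstack([np.hstack([f('scene5',300,130,180),f('side5',110,60,200)]),cv2.resize(np.hstack([f('scene5',110,90,150),f('side5',270,240,160)]),None,fx=.5,fy=.5)[:, :].repeat(2,1)[:200]]))
```

```text
[0.48073631 0.27472971 0.41470138] [[ 0.252  0.963  0.092]
 [ 0.968 -0.252 -0.009]
 [ 0.014  0.091 -0.996]]
```

View pics/c5.png

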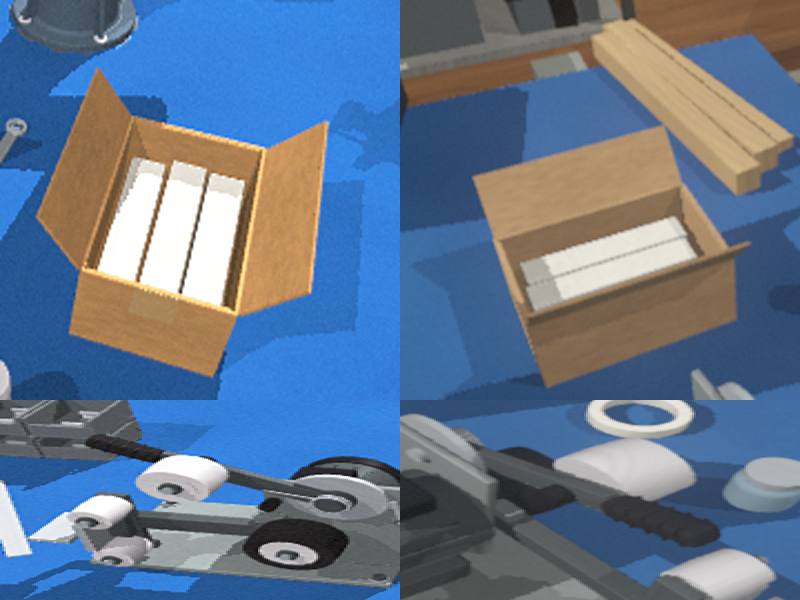

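Run:
```python
from h import *
s=load('scene5');u=np.array([np.cos(.04),np.sin(.04),0]);C=np.array([.6170,.1905,.12]);v=np.array([-u[1],u[0],0])
for n,p,h in (('-',(317.1,227.2),0),('+',(439.5,261.9),.17)):
    e,r=ray(s,*p);q=e+r*(((C-e)@u)/(r@u));w=q-C;l=(w@v-h)*(1 if n=='-' else -1);print(n,q,'r',np.hypot(l,w[2]),'ang',np.arctan2(w[2],l))
```

```text
- [0.61914088 0.1370066  0.18645293] r 0.08533533491609636 ang 2.248958516918936
+ [0.60804736 0.41419673 0.18689656] r 0.08589384369400221 ang 2.248796981529595
```

carry_out --steps '[[[0.4,-4.6,1],-8,1],[[0.5,-4.8,0],-8,1],[[0.5,-4.8,0],-8,1],[[0.5,-4.8,0],-8,1],[[0.5,-4.8,0],-8,1],[[0.5,-4.8,0],-8,1],[[0.5,-4.8,0],-8,1],[[0.5,-4.8,0],-4,1],[[0.5,-4.8,0],0,1],[[0,0,0],0,1]]'

```text
time: 10.75
position: [0.5104, -0.1757, 0.4104]
tool_rot: [0.993, 0.11, 0.002, 0.04]
ft_force: [-0.2, -0.4, -0.6]
grip_width: 0.0002
```

Both flaps measure about 2.25 rad, and the flap lengths come out at 85 mm, close to the 84 mm given. On to the grip.

carry_out --steps '[[[1.2,-4,0],0,1],[[1.2,-4,0],0,1],[[1.2,-4,0],0,1],[[0.3,-2,0],0,1],[[0,0,0],0,1]]'

```text
time: 11.25
position: [0.5422, -0.3199, 0.4017]
tool_rot: [0.994, 0.108, -0.005, 0.033]
ft_force: [0.5, 0.3, -0.1]
grip_width: 0.0006
```

Run:
```python
from h import *
c=shot('wrist','w6');o=robot.get_obs();p=o['position'];R=Ro.from_quat(o['tool_rot']).as_matrix();tip=p+R[:,2]*.022
print(p,R[:,2],'tip',tip,proj(c,tip))
I=np.ascontiguousarray(c['pixels'][:,:,::-1])
piv=np.array([.502,-.131,.205])
for n,q in dict(mid=(.555,-.325,.308),piv=(.502,-.131,.21)).items():
    a=proj(c,q);print(n,a);cv2.circle(I,tuple(int(round(t)) for t in a),4,(0,0,255),1)
cv2.imwrite('pics/w6m.png',I)
```

```text
[ 0.54193642 -0.3183604   0.40159094] [-0.00323099 -0.06642175 -0.99778641] tip [ 0.54186533 -0.31982168  0.37963964] [278.99358965 240.53702382]
mid [295.8443074  210.06059511]
piv [284.51315992 -55.34136137]
```

View pics/w6m.png

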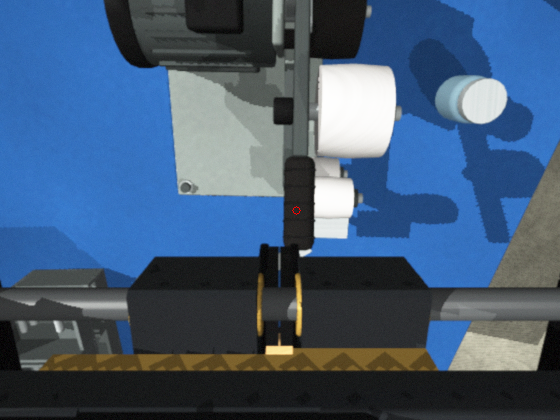

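The wrist view shows the rubber grip from (300,157) to (298,250), square to the jaws, with the mid at about (556,-320) mm. The fingertips are about 14 mm to its left.

carry_out --steps '[[[1.5,0,-2],0,1],[[0.0,-0.4,-2],0,1],[[0,0,-1.5],0,1],[[0,0,0],0,1]]'

```text
time: 11.7
position: [0.5548, -0.3135, 0.3456]
tool_rot: [0.993, 0.111, -0.006, 0.03]
ft_force: [-0.3, 1.1, -0.7]
grip_width: 0.0006
```

carry_out --steps '[[[0.2,-1.4,-1],0,1],[[0,-0.3,-1],0,1],[[0,-0.2,-1],0,1],[[0,-0.2,-1],0,1]]'

```text
time: 12.1
position: [0.5581, -0.3337, 0.3076]
tool_rot: [0.993, 0.113, -0.003, 0.032]
ft_force: [-0.8, -0.8, 5.6]
grip_width: 0.0002
```

carry_out --steps '[[[0,-0.3,-1],0,1],[[0.1,-0.3,-1],0,1],[[0,-0.2,-1],0,1]]'

```text
time: 12.4
position: [0.5605, -0.3454, 0.2808]
tool_rot: [0.993, 0.112, -0.0, 0.037]
ft_force: [0.1, 0.0, 6.3]
grip_width: 0.0004
```

carry_out --steps '[[[0,0,-1],0,1],[[0,0.1,-1],0,1],[[0,0.1,-1],0,1]]'

```text
time: 12.7
position: [0.5622, -0.3528, 0.2569]
tool_rot: [0.993, 0.111, 0.003, 0.048]
ft_force: [-3.0, -1.6, 8.1]
grip_width: 0.0004
```

carry_out --steps '[[[-0.1,0.3,-1],0,1],[[-0.1,0.3,-0.8],0,1],[[0,0,-0.3],0,1]]'

```text
time: 13.0
position: [0.563, -0.356, 0.243]
tool_rot: [0.992, 0.11, 0.007, 0.059]
ft_force: [-3.1, 5.9, 6.7]
grip_width: 0.0001
```

Run:
```python
from h import *
o=robot.get_obs();R=Ro.from_quat(o['tool_rot']).as_matrix();print(o['position'],R[:,2],'tip',o['position']+.022*R[:,2],o['ft_force'],o['joint_velocities'].round(3))
```

```text
[ 0.56301791 -0.35598571  0.24300323] [ 0.02741835 -0.11526335 -0.99295649] tip [ 0.56362111 -0.3585215   0.22115819] [-3.1250424   5.90639538  6.72720168] [-0.005  0.006  0.017  0.002 -0.039  0.004]
```

carry_out --steps '[[[0,0.3,-0.4],0,1],[[0,0.2,-0.4],0,1]]'

```text
time: 13.2
position: [0.5633, -0.3563, 0.2397]
tool_rot: [0.992, 0.11, 0.008, 0.065]
ft_force: [-4.0, -0.7, 10.1]
grip_width: 0.0004
```

Run:
```python
from h import *
for i in range(8):
    c=shot(('side','scene')[i%2],'e%d'%i)
    o=robot.get_obs();R=Ro.from_quat(o['tool_rot']).as_matrix();print(o['time'],(o['position']+.022*R[:,2]).round(4),o['ft_force'].round(1),abs(o['joint_velocities']).max().round(3))
f=lambda n,x,y,w:cv2.resize(load(n)['pixels'][y:y+w,x:x+w,::-1],(400,400),interpolation=cv2.INTER_CUBIC)
S=load('e7')['pixels'][60:320,80:480,::-1];D=load('e6')['pixels'][130:390,160:560,::-1]
cv2.imwrite('pics/e.png',cv2.resize(np.vstack([S,D]),(800,600)) if 0 else np.hstack([S,D]))
```

```text
13.25 [ 0.564  -0.3591  0.2176] [-1.8 -1.   9.1] 0.014
13.3 [ 0.564  -0.3591  0.2178] [-2.5 -2.2  8.6] 0.011
13.35 [ 0.564  -0.3591  0.2178] [-3.2 -1.   7.9] 0.007
13.4 [ 0.564  -0.3591  0.2179] [-3.  -1.2  7.7] 0.002
13.45 [ 0.564  -0.3591  0.2179] [-2.  -1.9  7.6] 0.002
13.5 [ 0.564  -0.3591  0.218 ] [-3.  -1.4  8.4] 0.002
13.55 [ 0.564  -0.3591  0.218 ] [-2.9 -1.7  8.9] 0.002
13.6 [ 0.564  -0.3591  0.2179] [-3.  -0.4  8. ] 0.002
```

View pics/e.png

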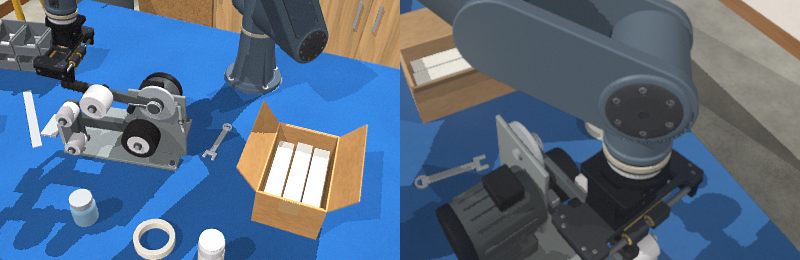

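Fingers rest on the grip, the arm is nearly level, and the flaps stay back. I'll check the arm angle from the tension wheel's image position, independently of the fingertip height.

Run:
```python
from h import *
g=-1.35;dx=np.array([np.cos(g),np.sin(g),0]);dy=np.array([-dx[1],dx[0],0]);piv=np.array([.513,-.131,.205])
cen={}
for n in ('scene0','e7'):
    c=load(n);hsv=cv2.cvtColor(c['pixels'],cv2.COLOR_RGB2HSV)
    m=cv2.inRange(hsv,(0,0,150),(179,45,255));m[:, :120]=0;m[:,215:]=0;m[:120]=0;m[215:]=0
    m=cv2.morphologyEx(m,cv2.MORPH_OPEN,np.ones((3,3)))
    k,_,st,ce=cv2.connectedComponentsWithStats(m)
    for i in range(1,k):
        if st[i,4]>80: print(n,st[i],ce[i].round(1))
c=load('e7')
for a in (0,.15,.345,.37,.40,.43,.45):
    s=.44-a; P=piv+dx*.145*np.cos(s)+dy*.040+np.array([0,0,.145*np.sin(s)]);print(a,proj(c,P).round(1))
```

```text
scene0 [ 161  131   46   48 1119] [181.2 154.4]
scene0 [121 162  38  34 580] [141.2 178.2]
scene0 [165 187  36  28 724] [180.3 200.9]
scene0 [145 193  19  22 227] [154.9 201.9]
e7 [160 145  47  34 946] [180.1 162.8]
e7 [121 162  38  40 615] [140.7 179.6]
e7 [164 187  37  28 729] [180.2 200.9]
e7 [145 193  19  22 233] [155.  201.8]
0 [178.9 149.1]
0.15 [177.3 155.1]
0.345 [177.1 163.3]
0.37 [177.3 164.4]
0.4 [177.5 165.7]
0.43 [177.7 167. ]
0.45 [177.9 167.8]
```

Run:
```python
from h import *
s0=load('scene0');e=load('e7')
T=s0['pixels'][128:170,158:200];r=cv2.matchTemplate(e['pixels'][110:215,140:225],T,cv2.TM_CCOEFF_NORMED);_,v,_,l=cv2.minMaxLoc(r);print('match',v,l[0]+140-158,l[1]+110-128)
for n,c in (('0',s0),('e',e)):
    g=cv2.cvtColor(c['pixels'],cv2.COLOR_RGB2GRAY)
    print(n,[ (x,g[125:190:2,x].tolist()) for x in (173,)])
t=np.linspace(0,2*np.pi,60)
for g in (-1.30,-1.35,-1.40):
  dx=np.array([np.cos(g),np.sin(g),0]);dy=np.array([-dx[1],dx[0],0]);piv=np.array([.556,-.320,.205])-.194*dx
  for a in (0,.15,.25,.345,.40,.43,.45):
    s=.44-a;b=[]
    for y in (.014,.066):
        O=piv+dx*.145*np.cos(s)+dy*y+[0,0,.145*np.sin(s)]
        b+=[proj(e,O+.037*(np.cos(k)*dx+np.sin(k)*np.array([0,0,1]))) for k in t]
    b=np.array(b);print(g,a,'bbox',b.min(0).round(1),b.max(0).round(1),'hub',proj(e,O).round(1))
# height of grip end / bar in initial pictures: absolute slope
```

```text
match 0.7172321081161499 -2 13
0 [(173, [105, 101, 125, 84, 252, 251, 252, 252, 253, 255, 188, 184, 186, 193, 72, 83, 145, 148, 192, 194, 180, 62, 130, 196, 198, 95, 113, 86, 61, 56, 57, 79, 193])]
e [(173, [104, 106, 109, 126, 120, 123, 124, 121, 123, 118, 240, 240, 246, 245, 254, 254, 255, 186, 192, 188, 114, 69, 88, 76, 153, 200, 204, 85, 58, 57, 60, 82, 197])]
-1.3 0 bbox [162.  130.3] [197.4 166.6] hub [176.8 154.9]
-1.3 0.15 bbox [160.6 136.7] [195.6 172.4] hub [175.2 161.1]
-1.3 0.25 bbox [160.4 141.2] [195.  176.4] hub [174.8 165.3]
-1.3 0.345 bbox [160.7 145.4] [195.  180.3] hub [175.  169.4]
-1.3 0.4 bbox [161.1 147.9] [195.2 182.5] hub [175.3 171.7]
-1.3 0.43 bbox [161.4 149.2] [195.4 183.8] hub [175.6 173. ]
-1.3 0.45 bbox [161.6 150.1] [195.6 184.6] hub [175.8 173.9]
-1.35 0 bbox [160.5 130.9] [196.6 167.3] hub [175.1 155.5]
-1.35 0.15 bbox [159.2 137.3] [194.8 173. ] hub [173.5 161.6]
-1.35 0.25 bbox [159.  141.7] [194.2 177. ] hub [173.2 165.8]
-1.35 0.345 bbox [159.3 145.9] [194.3 180.8] hub [173.4 169.8]
-1.35 0.4 bbox [159.8 148.4] [194.5 183.1] hub [173.8 172.2]
-1.35 0.43 bbox [160.1 149.7] [194.7 184.3] hub [174.  173.5]
-1.35 0.45 bbox [160.3 150.6] [194.8 185.1] hub [174.2 174.3]
-1.4 0 bbox [159.  131.5] [195.6 168. ] hub [173.3 156.1]
-1.4 0.15 bbox [157.8 137.8] [193.9 173.6] hub [171.8 162.1]
-1.4 0.25 bbox [157.6 142.1] [193.4 177.5] hub [171.6 166.2]
-1.4 0.345 bbox [158.  146.4] [193.4 181.4] hub [171.8 170.3]
-1.4 0.4 bbox [158.5 148.8] [193.7 183.6] hub [172.2 172.6]
-1.4 0.43 bbox [158.8 150.1] [193.8 184.8] hub [172.5 173.9]
-1.4 0.45 bbox [159. 151.] [194.  185.6] hub [172.7 174.8]
```

The wheel has dropped only about 13 px, so the arm is at about 0.32 rad, not the 0.43 that the fingertip height implied. In the earlier picture the visible fingertips also sat at the TCP's own projection (432,128). So the tips are in effect about 22 mm higher than I assumed, which also explains the first missed flap pass. I'll press further and judge by the wheel.

carry_out --steps '[[[0,0.3,-0.8],0,1],[[0,0.3,-0.8],0,1],[[0,0.3,-0.8],0,1]]'

```text
time: 13.9
position: [0.5641, -0.3586, 0.2253]
tool_rot: [0.991, 0.11, 0.011, 0.078]
ft_force: [-3.4, -4.6, 9.6]
grip_width: 0.0008
```

```bash
cat > chk.py <<'E'
from h import *
import sys
s0=load('scene0')
for i in range(4):
    e=shot('scene',sys.argv[1]+str(i));o=robot.get_obs()
    print(o['time'],o['position'].round(4),(Ro.from_quat(o['tool_rot']).as_matrix()[:,2]).round(3),o['ft_force'].round(1),abs(o['joint_velocities']).max().round(3))
up=lambda I:cv2.resize(I,None,fx=4,fy=4,interpolation=cv2.INTER_CUBIC)
T=up(s0['pixels'][130:152,160:199])
r=cv2.matchTemplate(up(e['pixels'][125:180,150:210]),T,cv2.TM_CCOEFF_NORMED);_,v,_,l=cv2.minMaxLoc(r);print('match',v,l[0]/4-10,l[1]/4-5)
hsv=cv2.cvtColor(e['pixels'],cv2.COLOR_RGB2HSV);m=cv2.inRange(hsv,(0,0,150),(179,45,255));m[:120]=0;m[215:]=0;m[:,:120]=0;m[:,215:]=0
m=cv2.morphologyEx(m,cv2.MORPH_OPEN,np.ones((3,3)))
_,_,st,_=cv2.connectedComponentsWithStats(m);print(st[1:4].tolist())
E
python3 chk.py f
```

```text
13.95 [ 0.5641 -0.3586  0.2244] [ 0.038 -0.153 -0.988] [-3.3 -4.6  9.6] 0.022
14.0 [ 0.5641 -0.3585  0.2248] [ 0.038 -0.152 -0.988] [-3.8 -3.6  8.9] 0.022
14.05 [ 0.564  -0.3585  0.225 ] [ 0.038 -0.152 -0.988] [-3.5 -3.   9.5] 0.009
14.1 [ 0.5641 -0.3585  0.2252] [ 0.038 -0.152 -0.988] [-4.4 -2.7  8.6] 0.003
match 0.8754870295524597 -1.5 16.0
[[160, 148, 47, 33, 912], [121, 162, 38, 40, 594], [165, 187, 36, 28, 722]]
```

carry_out --steps '[[[0,0.3,-0.8],0,1],[[0,0.3,-0.8],0,1]]'

```text
time: 14.3
position: [0.5643, -0.3596, 0.2158]
tool_rot: [0.99, 0.11, 0.012, 0.086]
ft_force: [-4.0, -3.0, 10.2]
grip_width: 0.0004
```

```bash
python3 chk.py k
```

```text
14.35 [ 0.5643 -0.3596  0.2151] [ 0.042 -0.168 -0.985] [-3.9 -2.5  9.8] 0.02
14.4 [ 0.5643 -0.3596  0.2154] [ 0.042 -0.167 -0.985] [-5.1 -3.  10.8] 0.022
14.45 [ 0.5643 -0.3596  0.2156] [ 0.042 -0.167 -0.985] [-4.5 -2.9 10.6] 0.01
14.5 [ 0.5643 -0.3596  0.2157] [ 0.042 -0.167 -0.985] [-5.3 -2.7  9.3] 0.005
match 0.8516878485679626 -1.25 18.0
[[160, 149, 47, 34, 905], [121, 162, 37, 34, 546], [164, 187, 37, 28, 728]]
```

Run:
```python
from h import *
a=load('scene5')['pixels'].astype(int);b=load('k3')['pixels'];p=load('scene0')['pixels'].astype(int)
for n,(x,y,w,h),r in (('flaps',(310,160,140,140),a),('tape',(205,270,60,60),p),('jar',(140,245,45,45),p),('can',(272,285,40,55),p),('spanner',(275,178,45,48),p)):
    d=np.abs(b[y:y+h,x:x+w]-r[y:y+h,x:x+w]).sum(2);print(n,'changed frac',(d>120).mean().round(3))
print(robot.get_obs()['ft_force'].round(1)); print(robot.hand_in())
```

```text
flaps changed frac 0.106
tape changed frac 0.31
jar changed frac 0.08
can changed frac 0.25
spanner changed frac 0.157
[-5.3 -2.7  9.3]
the job is handed in; nothing more can be done
None
```

I folded both carton flaps back and pressed the tension arm down past its last click. I handed the job in at about 14.5 s with the fingers still holding it; the hand-in gave no verdict.

- **Flaps:** Both measured about 2.25 rad after folding, against the 1.75 needed, and still stood open in a picture taken during the press. My first pass moved neither flap and had to be redone lower.
- **Tension arm:** The wheel's drop of about 18 px in the scene camera puts the arm at about 0.42–0.43 rad, against the 0.37 needed. It was still, with about 9–10 N of upward force on the fingers.
- **Disagreement:** Taking the fingertips at the stated 22 mm ahead of the TCP gave 0.43 rad when the wheel showed only about 0.32. The images put the tips about at the TCP itself, so I pressed further and went by the wheel.
- **Failed check:** My last image comparison, meant to show the flaps and loose things had not moved, was not conclusive. It flagged changed pixels in every region (8% at the jar, 31% at the tape roll), which may be only the robot's moving shadow.
- **Loose things:** The fingers never went down near them. In the last picture viewed, the spanner, jar, tape roll and can looked to be where they started, but I did not measure them again.

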